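# Set the microscope lamp five clicks up and switch it on

### The job

Light the microscope: with a fingertip push the pointer of the brightness dial gently clockwise, click by click, until it rests at the fifth click after off (the fifth white dot, counting on clockwise from the red off dot), without running past that click. Only then press the green lamp button fully down and let it spring back. Push the dial, do not grip it, and leave the bottle, jar, dish and slide box standing where they are.

Things in the scene. Friction and masses are not known exactly. Their poses are not given: they have to be found in the camera images.
- lightbox: White LED light-source box with a blue flat top, fixed on the bench, 170 (x) x 280 (y) x 70 mm high. Origin: centre of its underside; x points to its back (away from the robot at yaw 0), y to its left, z up. The dial and the green button are on the top panel.
- dial_axis (a point): Point on the turning axis of the dial (vertical), at the level of the top panel, 70 mm above the bench. Round it on a black disc lie ten dots at 50 mm radius, 30 degrees apart: the red one is off (0), then clockwise seen from above white ones for clicks 1 to 9. In the box's frame the red dot lies in direction 135 degrees counter-clockwise from the box's x axis, click k at 135 - 30 k degrees.
- dial (a joint): Angle of the dial in rad, 0 at off (pointer at the red dot), growing clockwise seen from above; one click every 0.5236 rad, fifth click at 2.618, end stop at click 9 (4.712). Sprung detents: it snaps into the nearest click and takes about 0.12 N m (3 to 5 N at the pointer) to be pushed over to the next; once past half-way it jumps on by itself to the next click and stays. It starts at off or at click 1, 2 or 3.
- dial_nose (a point): Outer end of the dial's pointer, middle of its top edge. The dial is a grey round hub of 32 mm diameter with one straight yellow pointer 12 mm wide that reaches 42 mm from the axis, with a black line on top. Hub and pointer are 31 mm high above the panel; under the pointer there are 7 mm of free space.
- lamp_top (a point): Centre of the top of the green lamp button, 30 mm diameter, pressed straight down; 6 mm travel, springs back by itself, takes about 5 N to go fully down.
- lamp (a joint): Travel of the lamp button in m: 0 up, 0.006 fully down.
- dropper: Loose amber dropper bottle, 34 mm diameter, 75 mm high, on the bench beside or behind the box; origin at the centre of its underside. To be left alone.
- slidebox: Loose blue slide box, 50 x 90 x 30 mm high, on the bench; origin at the centre of its underside. To be left alone.
- dish: Loose clear Petri dish, 62 mm diameter, 18 mm high, on the bench; origin at the centre of its underside. To be left alone.
- stain: Loose green glass jar with a white cap, 48 mm diameter, 85 mm high, on the bench; origin at the centre of its underside. To be left alone.

How it is judged (in metres and radians):
On the way, in this order (a step that is already met when the one before it is completed fails the run):
1. the dial rests at the fifth click (value of joint dial between 2.488 and 2.748 rad), for 0.2 s.
2. the lamp button is pressed down (value of joint lamp above 0.0045 m), for 0.02 s.
At the end, for the whole second after the job is handed in: The dial rests at the fifth click (2.618 rad, within 0.13), the lamp button is back up (under 2 mm), and bottle, jar, dish and slide box are within 20 mm of where they started (all of step 1 and velocity of joint dial between -0.1 and 0.1 rad/s and value of joint lamp below 0.002 m and distance of each of dropper, slidebox, dish, stain from where it was at the start of the episode below 0.02 m); the robot touches nothing.
It fails at once if the dial runs past the fifth click (more than half-way to the sixth) (value of joint dial above 2.88 rad).
It fails at once if the lamp button is pressed while the dial is not at the fifth click (value of joint lamp above 0.003 m and not (value of joint dial between 2.418 and 2.818 rad)).
It fails at once if the dial is gripped or shoved hard (more than 20 N) (contact force between the fingers and dial above 20 N).
It fails at once if the bottle, jar, dish or slide box is lifted, knocked or carried (moved more than 20 mm) (distance of any of dropper, slidebox, dish, stain from where it was at the start of the episode above 0.02 m).
It also fails if it takes over 58 s, if anything falls off the work surface, if the arm or the gripper's body presses on something with over 40 N, if the wrist force passes 120 N, or if a joint passes its speed limit or range.

### The arm

A 6-joint arm with a two-finger parallel gripper is mounted at the origin on the work surface. World frame = base frame: x ahead of the robot, y to its left, z up, the work surface at z = 0. Lengths are in mm, angles in degrees, forces in N, time in s.
With the tool pointing down it reaches from about 350 to 850 mm from the base axis. Payload 8.1 kg.
Tool frame: the origin (TCP) lies between the finger pads; the fingertips stand 19 mm ahead of it and the grasp point (between the pads) is the TCP (nose_length is the distance from the TCP to the fingertips, in mm); y points along the fingers, x is the direction in which the jaws open and shut, and the axes are right-handed (so a half turn about y gives the same grasp; the last joint's range is limited). The gripper opens to 85 mm and grips with 20 to 120 N. Pads are 22 mm wide; open, the fingers measure 114 mm over their backs; the gripper's body (76 mm by 85 mm) begins 54 mm behind the grasp point. The pads swing forward as they close: fully open they stand 13 mm farther back than shut.
Start: joints at [61.685, 7.471, 85.268, -0, 87.261, -4.893], TCP at [238.485, 550.573, 250.292] pointing down, gripper open.
Joint ranges: [-169.43, 169.43], [-51.17, 129.36], [1.28, 143.12], [-76.62, 256.62], [0, 156.53], [-152.29, 152.29]. Speed limits (degrees/s): [136.94, 136.94, 159.86, 180, 180, 180].

### API

Orientations are given as [roll, pitch, yaw] about the fixed x, y, z axes, in that order (R = Rz(yaw) Ry(pitch) Rx(roll)).
In Python, from bench import sense, snapshot, camera_info, hand_in, nose_length gives the robot as it stands.
- The arm moves only by the tool arm_command, never from a script. Its argument "commands" is a list of rows, each a list of 3 entries, a list of its own where there are three numbers: the opening in per cent of the stroke, from 0 (shut) to 100 (fully open), then the shift along the world's x, y, z in units of 30 mm (1.0 is 30 mm), then the turn, a rotation vector about the world's x, y, z in degrees. A call has 1 to 5 rows; each row shifts and turns the pose as measured when the row begins; what a row does not reach is not made up. A row lasts 1/12 s, in which the tool goes at most 41.7 mm and 7.16 degrees, less where a joint would pass 70% of its speed; a pose out of reach is approached as far as the arm can. A call is refused whole if a number of a shift passes 1 or a number of a turn 7.16, either way. A call with a gripper value outside its range is refused whole. The fingers move at their own pace and stop on an object; "force" is the grip in N (left out, the last holds). Time passes only in rows, so rows that do not move let the fingers close. It gives the time, the measured TCP pose, the force and the opening at its end, in the units of the state.
- sense(): the state, without advancing time (a new reading comes with each control period).
- snapshot(name): name is "scene" or "top" or "wrist"; returns the picture (480x640x3 uint8, blue, green, red); there is no depth.
- camera_info(name): a dict with "fx", "fy", "cx", "cy" (pixels), "rvec" (rotation vector, rad) and "tvec" (3), from world to camera coordinates, as OpenCV has them; the wrist camera has in their place "hand_eye" (4x4, takes a point from camera to tool coordinates, whose origin is the TCP and whose axes are the tool frame's). Camera axes: x right, y down, z forward; pixel columns grow to the right and rows downward; lengths in mm; the calibration is good to about 2 mm. A picture is of the moment at which its call begins: read the wrist's pose just before it. camera_info takes no time and is no camera call.
- hand_in(): hands the job in, once; it reports no verdict.
The state is a dict: "time": time; "joint_pos": joint angles; "qd": joint speeds; "joint_efforts": joint torques, N m; "tool_pos": TCP position; "tcp_rot": TCP orientation; "ft_force": force on the tool from outside, world axes, zero at the start; "wrist_torque": the same for the moment, N m; "finger_gap": finger opening in mm.
Only numpy, scipy, OpenCV 4.12 (cv2) and the standard library are available. Lean on these libraries where they do the work, as an engineer would, in place of code of your own. Each camera call takes 0.05 s, during which the arm holds its last target. There are 200 camera calls.

## Working session

There is one attempt and no reset: what is moved stays moved. The work goes in short steps, Python scripts to look and compute and a tool call to move; the robot and the scene stay as the last step left them, time stands still between calls to the robot, and variables do not carry over. Pictures are saved under pics/ and viewed, about 8 in all and at most 12, crops included, and the job is handed in when it is done.

Besides the shell and the picture viewer there is one more tool, called as name(argument=value, ...) on one line, values as JSON. arm_command: Moves the arm, as the interface text tells. Its arguments: {"type":"object","properties":{"commands":{"type":"array"},"force":{"type":"number"}},"required":["commands"]}

```bash
ls; mkdir -p pics
cat > h.py <<'E'
import numpy as np, cv2
from bench import sense, snapshot, camera_info
def ray(name,uv,z):
    c=camera_info(name); R=cv2.Rodrigues(np.array(c['rvec'],float))[0]; t=np.array(c['tvec'],float).ravel()
    d=R.T@np.array([(uv[0]-c['cx'])/c['fx'],(uv[1]-c['cy'])/c['fy'],1]); o=-R.T@t
    return o+d*(z-o[2])/d[2]
E
python3 - <<'E'
from h import *
for n in('top','scene'): cv2.imwrite(f'pics/{n}0.png',snapshot(n))
s=sense(); print(s['time'],s['tool_pos'],s['tcp_rot'],s['finger_gap'],camera_info('top'))
E
```

```text
pics
0.1 [238.27704426 550.17206488 249.36104941] [-89.99460193   0.09259876  66.57729517] 85.68652487313626 {'fx': 520.2002796866102, 'fy': 520.2002796866102, 'cx': 324.4423582163911, 'cy': 241.54545700924024, 'rvec': array([ 2.1098638 , -2.15450187,  0.23937928]), 'tvec': array([ 43.03958737, 632.24598731, 880.88524757])}
```

View pics/top0.png

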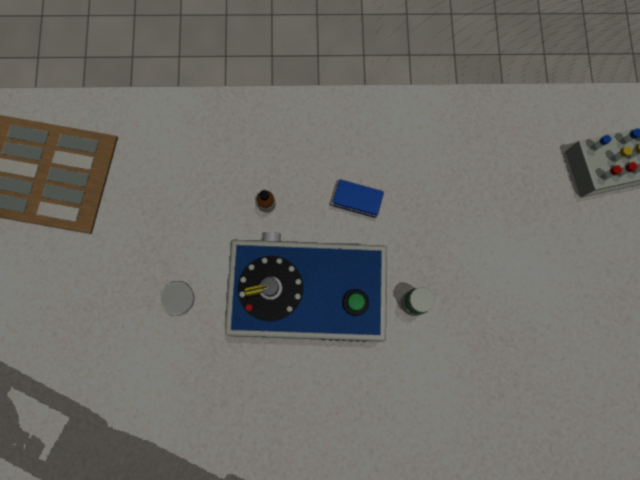

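View pics/scene0.png

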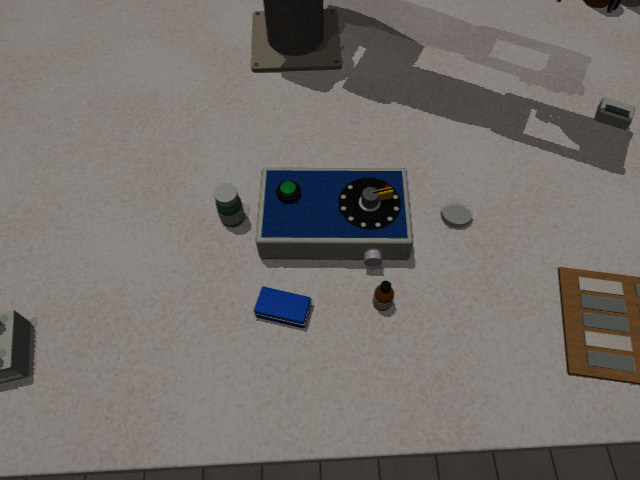

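Top view: dial hub at about (270,288), red dot (249,308), yellow pointer aimed at the first dot (243,293), so it is at click 1. Green button is at (356,302). The scene view agrees. Bottle and slide box stand behind the box, the dish to its left and the jar to its right.

Run:
```python
from h import *
im=cv2.imread('pics/top0.png'); hsv=cv2.cvtColor(im,cv2.COLOR_BGR2HSV)
def blobs(m,x0,x1,y0,y1,amin=4):
    k=np.zeros_like(m); k[y0:y1,x0:x1]=m[y0:y1,x0:x1]
    n,l,st,c=cv2.connectedComponentsWithStats(k); return [(st[i,4],c[i]) for i in range(1,n) if st[i,4]>=amin]
W=blobs(cv2.inRange(hsv,(0,0,140),(180,70,255)),236,305,254,322)
R=blobs(cv2.inRange(hsv,(0,150,90),(8,255,255)),236,305,254,322)
Y=blobs(cv2.inRange(hsv,(18,120,80),(35,255,255)),236,305,254,322)
G=blobs(cv2.inRange(hsv,(45,120,70),(80,255,255)),335,375,285,320,50)
for nm,b,z in(('W',W,70),('R',R,70),('Y',Y,101),('G',G,80)):
    for a,c in b: print(nm,a,c.round(1),ray('top',c,z).round(1))
P=np.array([ray('top',c,71)[:2] for a,c in W+R if a<60])
A=np.c_[2*P,np.ones(len(P))]; s=np.linalg.lstsq(A,(P**2).sum(1),rcond=None)[0]
print('axis',s[:2],np.sqrt(s[2]+s[:2]@s[:2]))
for p in P: print(p.round(1),np.degrees(np.arctan2(*(p-s[:2])[::-1])).round(1))
```

```text
R 25 [248.6 307. ] [517.3 165.1  70. ]
Y 37 [253.4 287.2] [548.4 153.6 101. ]
Y 44 [253.6 291.4] [541.3 153.1 101. ]
G 195 [356.2 301.5] [522.2 -22.2  80. ]
axis [258.63307468  82.47433122] 271.465159148308
[517.3 164.9] 17.7
```

Run:
```python
from h import *
im=cv2.imread('pics/top0.png'); hsv=cv2.cvtColor(im,cv2.COLOR_BGR2HSV)
m=cv2.inRange(hsv,(0,0,95),(180,70,255))|cv2.inRange(hsv,(0,150,90),(8,255,255))
k=np.zeros_like(m); k[254:322,236:305]=m[254:322,236:305]
n,l,st,c=cv2.connectedComponentsWithStats(k)
P=np.array([ray('top',c[i],71)[:2] for i in range(1,n) if 8<st[i,4]<50])
P=P[np.abs(np.linalg.norm(P-[548,122],axis=1)-50)<10]
A=np.c_[2*P,np.ones(len(P))]; s=np.linalg.lstsq(A,(P**2).sum(1),rcond=None)[0]
print('axis',s[:2],np.sqrt(s[2]+s[:2]@s[:2]))
for p in P: print(p.round(1),np.degrees(np.arctan2(*(p-s[:2])[::-1])).round(1))
y=np.array([544.8,153.3])-s[:2]; print('pointer',np.degrees(np.arctan2(y[1],y[0])))
```

```text
axis [550.50381557 127.58087757] 50.1192737915102
[599.4 137.3] 11.2
[598.3 112.1] -18.0
[588.4 160.8] 41.2
[583.5  90. ] -48.7
[566.  175.2] 72.0
[560.2  78.6] -78.8
[540.7 176.7] 101.3
[534.7  79.6] -108.3
[517.3 164.9] 131.7
[513.2  94.2] -138.2
pointer 102.5042963984334
```

Fit: axis at (550.5, 127.6), box yaw about -3.3°, pointer at 102° (click 1); the fifth click is at -18.3°. I'll push with shut fingers, turning the tool along with the pointer. Start pose is about (516, 155), yaw 102.

arm_command(commands=[[0,[0.6,-0.85,0],[0,0,2.4]],[0,[0.6,-0.85,0],[0,0,2.4]],[0,[0.6,-0.85,0],[0,0,2.4]],[0,[0.6,-0.85,0],[0,0,2.4]],[0,[0.6,-0.85,0],[0,0,2.4]]], force=20)

```text
time: 0.52
tool_pos: [325.4, 421.2, 245.6]
tcp_rot: [-89.8, 0.3, 79.5]
ft_force: [0.8, 0.3, 0.6]
finger_gap: 25.0
```

arm_command(commands=[[0,[0.6,-0.85,0],[0,0,2.4]],[0,[0.6,-0.85,0],[0,0,2.4]],[0,[0.6,-0.85,0],[0,0,2.4]],[0,[0.6,-0.85,0],[0,0,2.4]],[0,[0.6,-0.85,0],[0,0,2.4]]])

```text
time: 0.93
tool_pos: [417.1, 286.1, 243.3]
tcp_rot: [-89.6, 0.5, 92.3]
ft_force: [1.2, 0.1, 0.4]
finger_gap: 0.1
```

arm_command(commands=[[0,[0.6,-0.85,0],[0,0,2.4]],[0,[0.6,-0.85,0],[0,0,2.4]],[0,[0.6,-0.85,0],[0,0,2.4]],[0,[0.6,-0.85,0],[0,0,2.4]],[0,[0,0,0],[0,0,0]]])

```text
time: 1.35
tool_pos: [492.8, 173.6, 241.3]
tcp_rot: [-89.5, 0.6, 102.3]
ft_force: [0.4, -0.5, -0.5]
finger_gap: 0.2
```

```bash
python3 -c "
import bench;n=bench.nose_length;print(n() if callable(n) else n)"
```

```text
19.0
```

arm_command(commands=[[0,[0.25,-0.2,-0.9],[0,0,0]],[0,[0.25,-0.2,-0.9],[0,0,0]],[0,[0.2,-0.15,-0.9],[0,0,0]],[0,[0.1,-0.1,-0.8],[0,0,0]],[0,[0,0,0],[0,0,0]]])

```text
time: 1.77
tool_pos: [518.7, 151.2, 133.7]
tcp_rot: [-89.7, 0.6, 101.9]
ft_force: [-1.7, 0.3, -0.8]
finger_gap: -0.2
```

Run:
```python
from h import *
s=sense(); print(s['tool_pos'].round(1),s['tcp_rot'].round(1),s['joint_pos'])
a=snapshot('top')[220:360,200:400]; b=snapshot('wrist')
cv2.imwrite('pics/c1.png',np.hstack([cv2.resize(a,(400,280),interpolation=cv2.INTER_CUBIC),cv2.resize(b,(374,280))]))
```

```text
[518.7 151.2 133.7] [-89.7   0.6 101.9] [ 11.18587006   3.61183864 101.85412834  -0.59230528  74.86558767
 -90.56889384]
```

View pics/c1.png

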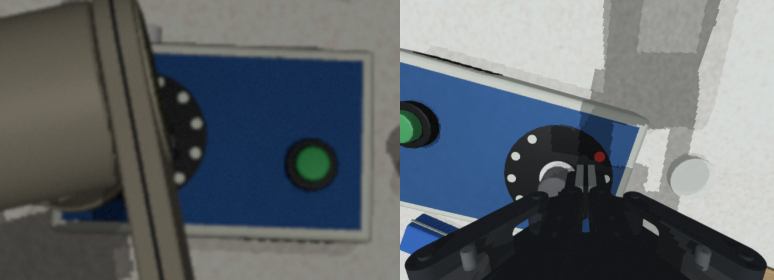

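The arm hides the dial from the top camera. In the wrist half, the shut fingers at (587,175) stand between the hub (555,180) and the red dot (600,157), clear of both. I'll go down now, backing off slightly.

arm_command(commands=[[0,[-0.1,0.1,-0.4],[0,0,0]],[0,[-0.05,0.05,-0.35],[0,0,0]],[0,[0,0,-0.2],[0,0,0]],[0,[0,0,0],[0,0,0]]])

```text
time: 2.2
tool_pos: [518.3, 159.7, 113.9]
tcp_rot: [-90.5, 0.5, 102.0]
ft_force: [0.2, 0.3, 0.6]
finger_gap: -0.1
```

```bash
cat > plan.py <<'E'
# print shift (in 30 mm units) from current pose to contact pose for each pointer angle phi
import sys; from h import *
ax=np.array([550.5,127.6])
def pose(f,off=17,r=34):
    a=np.radians(f); return ax+r*np.array([np.cos(a),np.sin(a)])+off*np.array([-np.sin(a),np.cos(a)])
if __name__=='__main__':
    s=sense(); p=s['tool_pos']; yaw=s['tcp_rot'][2]; d=p[:2]-ax; u=np.array([np.cos(np.radians(yaw)),np.sin(np.radians(yaw))])
    print('pose',p.round(1),yaw.round(1),'radial',(d@u).round(1),'tang',(d@[-u[1],u[0]]).round(1),'F',s['ft_force'].round(1))
    cur=p[:2]; cy=yaw
    for f in map(float,sys.argv[1:]):
        q=pose(f); print(f,((q-cur)/30).round(2),'turn',round(f-cy,1)); cur=q; cy=f
E
python3 plan.py 102 98 94 90 86 82 78 74
python3 - <<'E'
from h import *
cv2.imwrite('pics/s2.png',cv2.resize(snapshot('scene')[160:270,310:460],(750,550),interpolation=cv2.INTER_CUBIC))
E
```

```text
pose [518.3 159.7 113.9] 102.0 radial 38.1 tang 24.8 F [0.2 0.3 0.6]
102.0 [ 0.28 -0.08] turn -0.0
98.0 [0.07 0.05] turn -4.0
94.0 [0.07 0.05] turn -4.0
90.0 [0.08 0.04] turn -4.0
86.0 [0.08 0.04] turn -4.0
82.0 [0.08 0.03] turn -4.0
78.0 [0.08 0.03] turn -4.0
74.0 [0.09 0.02] turn -4.0
```

View pics/s2.png

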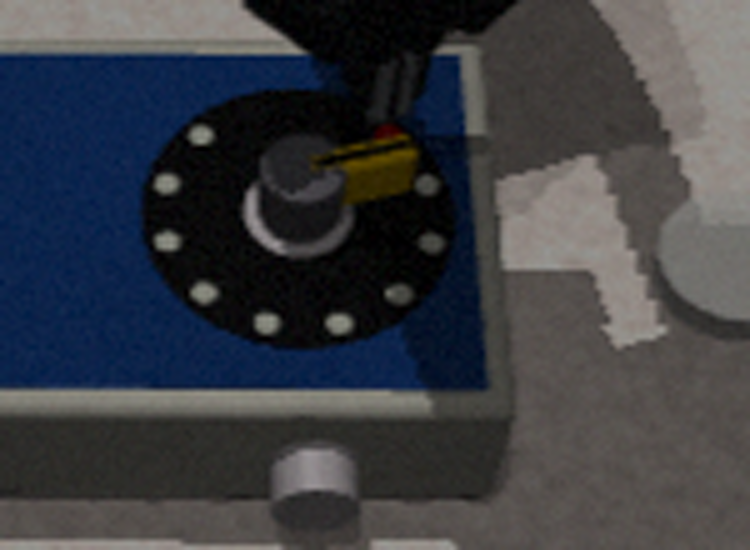

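The pointer's black line runs parallel to the direction of the first white dot (427,185), which confirms click 1. The fingertips at (393,85) are on its counter-clockwise side. I'll descend and start pushing in small steps.

arm_command(commands=[[0,[0,-0.1,-0.3],[0.5,0,0]],[0,[0.1,0,-0.1],[0,0,0]],[0,[0.1,0,0],[0,0,0]],[0,[0.07,0.03,0],[0,0,-3]],[0,[0.07,0.03,0],[0,0,-3]]])

```text
time: 2.67
tool_pos: [529.5, 158.7, 102.6]
tcp_rot: [-90.6, -0.0, 96.0]
ft_force: [-3.4, 1.5, 0.2]
finger_gap: 0.2
```

```bash
python3 plan.py 95 91 87
```

```text
pose [529.5 158.7 102.6] 96.0 radial 33.1 tang 17.7 F [-3.4  1.5  0.2]
95.0 [0.04 0.04] turn -1.0
91.0 [0.08 0.04] turn -4.0
87.0 [0.08 0.04] turn -4.0
```

arm_command(commands=[[0,[0.07,0.04,0],[0,0,-3]],[0,[0.07,0.04,0],[0,0,-3]],[0,[0.07,0.04,0],[0,0,-3]]])

```text
time: 2.92
tool_pos: [536.0, 161.9, 102.4]
tcp_rot: [-90.5, -0.0, 86.5]
ft_force: [-0.7, -0.7, -0.3]
finger_gap: -0.3
```

arm_command(commands=[[0,[0.07,0.03,0],[0,0,-3]],[0,[0.07,0.03,0],[0,0,-3]],[0,[0.07,0.03,0],[0,0,-3]]])

```text
time: 3.17
tool_pos: [543.9, 164.3, 102.7]
tcp_rot: [-90.5, -0.1, 76.9]
ft_force: [-0.8, -0.7, -0.3]
finger_gap: -0.0
```

```bash
python3 plan.py 78 74 70 66 62 58 54 50
python3 - <<'E'
from h import *
cv2.imwrite('pics/s3.png',cv2.resize(snapshot('scene')[160:270,310:460],(600,440),interpolation=cv2.INTER_CUBIC))
E
```

```text
pose [543.9 164.3 102.7] 76.9 radial 34.2 tang 14.7 F [-0.8 -0.7 -0.3]
78.0 [-0.1  0. ] turn 1.1
74.0 [0.09 0.02] turn -4.0
70.0 [0.09 0.01] turn -4.0
66.0 [0.09 0.01] turn -4.0
62.0 [0.09 0.  ] turn -4.0
58.0 [ 0.09 -0.01] turn -4.0
54.0 [ 0.09 -0.01] turn -4.0
50.0 [ 0.09 -0.02] turn -4.0
```

View pics/s3.png

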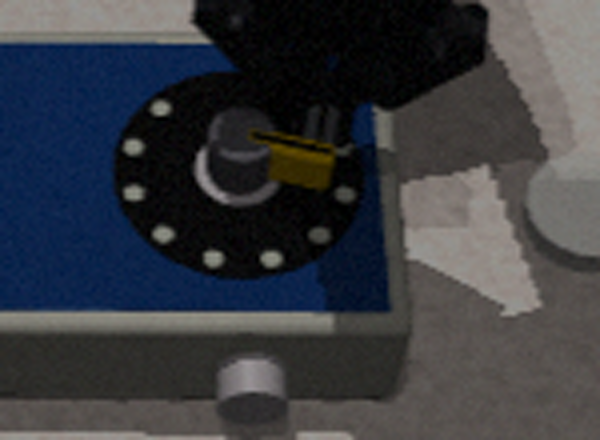

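The pointer has snapped to click 2, and the fingers are just behind it with almost no force. On to click 3.

arm_command(commands=[[0,[0.06,0.02,0],[0,0,-4]],[0,[0.07,0.01,0],[0,0,-3.5]],[0,[0.07,0.01,0],[0,0,-3.5]]])

```text
time: 3.47
tool_pos: [549.2, 165.5, 102.5]
tcp_rot: [-90.3, 0.0, 65.5]
ft_force: [-3.8, -0.5, 1.7]
finger_gap: 0.2
```

arm_command(commands=[[0,[0.08,0.01,0],[0,0,-3.5]],[0,[0.08,0,0],[0,0,-3.5]]])

```text
time: 3.63
tool_pos: [553.7, 165.7, 102.4]
tcp_rot: [-90.2, 0.1, 58.3]
ft_force: [-1.3, -0.6, 0.4]
finger_gap: 0.2
```

```bash
python3 plan.py 58 54 50
```

```text
pose [553.7 165.7 102.4] 58.3 radial 34.1 tang 17.3 F [-1.3 -0.6  0.4]
58.0 [ 0.01 -0.01] turn -0.3
54.0 [ 0.09 -0.01] turn -4.0
50.0 [ 0.09 -0.02] turn -4.0
```

arm_command(commands=[[0,[0.08,-0.01,0],[0,0,-3.5]],[0,[0.08,-0.02,0],[0,0,-3.5]],[0,[0.08,-0.02,0],[0,0,-3.5]]])

```text
time: 3.88
tool_pos: [561.8, 164.0, 102.5]
tcp_rot: [-90.2, 0.1, 47.5]
ft_force: [0.8, 0.3, 0.3]
finger_gap: -0.0
```

```bash
python3 plan.py 45 41 37 33 29 25 21 17
python3 - <<'E'
from h import *
cv2.imwrite('pics/s4.png',cv2.resize(snapshot('scene')[160:270,310:460],(600,440),interpolation=cv2.INTER_CUBIC))
E
```

```text
pose [561.8 164.  102.5] 47.5 radial 34.4 tang 16.2 F [0.8 0.3 0.3]
45.0 [ 0.02 -0.01] turn -2.5
41.0 [ 0.08 -0.03] turn -4.0
37.0 [ 0.08 -0.04] turn -4.0
33.0 [ 0.08 -0.04] turn -4.0
29.0 [ 0.07 -0.05] turn -4.0
25.0 [ 0.07 -0.05] turn -4.0
21.0 [ 0.07 -0.06] turn -4.0
17.0 [ 0.06 -0.06] turn -4.0
```

View pics/s4.png

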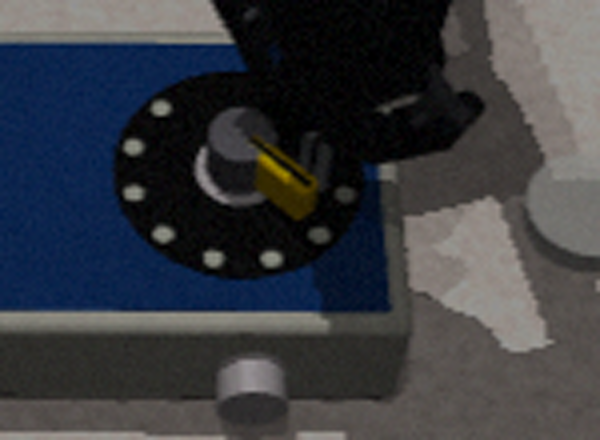

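The pointer is at click 3, aimed at the dot at (320,235). On to click 4.

arm_command(commands=[[0,[0.06,-0.02,0],[0,0,-4]],[0,[0.07,-0.03,0],[0,0,-3.5]],[0,[0.07,-0.04,0],[0,0,-3.5]],[0,[0.07,-0.04,0],[0,0,-3.5]]])

```text
time: 4.27
tool_pos: [569.8, 160.8, 102.5]
tcp_rot: [-90.0, 0.1, 32.8]
ft_force: [-1.9, 0.9, 0.9]
finger_gap: 0.1
```

arm_command(commands=[[0,[0.06,-0.05,0],[0,0,-3.5]],[0,[0.06,-0.05,0],[0,0,-3.5]]])

```text
time: 4.43
tool_pos: [573.6, 158.1, 102.6]
tcp_rot: [-90.0, 0.1, 25.8]
ft_force: [-0.2, -0.2, -0.5]
finger_gap: 0.3
```

```bash
python3 plan.py 26 22 18
```

```text
pose [573.6 158.1 102.6] 25.8 radial 34.1 tang 17.4 F [-0.2 -0.2 -0.5]
26.0 [-0.   -0.01] turn 0.2
22.0 [ 0.07 -0.06] turn -4.0
18.0 [ 0.06 -0.06] turn -4.0
```

arm_command(commands=[[0,[0.06,-0.05,0],[0,0,-3.5]],[0,[0.05,-0.05,0],[0,0,-3.5]]])

```text
time: 4.6
tool_pos: [577.3, 155.0, 102.7]
tcp_rot: [-89.9, 0.1, 18.7]
ft_force: [0.4, -0.2, 0.7]
finger_gap: 0.4
```

```bash
python3 plan.py 15 11 7 3 -1 -5 -9
python3 - <<'E'
from h import *
cv2.imwrite('pics/s5.png',cv2.resize(snapshot('scene')[160:270,310:460],(600,440),interpolation=cv2.INTER_CUBIC))
E
```

```text
pose [577.3 155.  102.7] 18.7 radial 34.2 tang 17.3 F [ 0.4 -0.2  0.7]
15.0 [ 0.05 -0.07] turn -3.7
11.0 [ 0.06 -0.07] turn -4.0
7.0 [ 0.05 -0.07] turn -4.0
3.0 [ 0.05 -0.08] turn -4.0
-1.0 [ 0.04 -0.08] turn -4.0
-5.0 [ 0.04 -0.08] turn -4.0
-9.0 [ 0.03 -0.08] turn -4.0
```

View pics/s5.png

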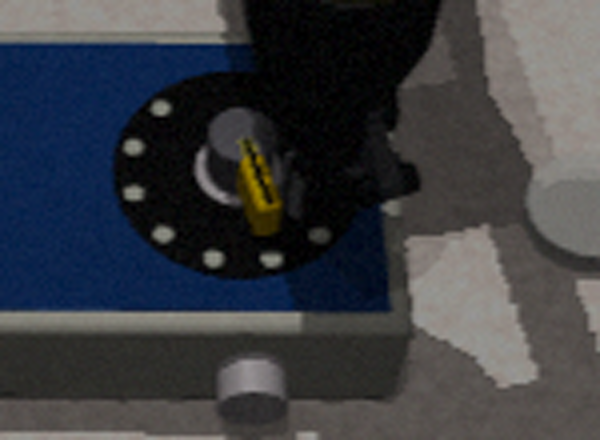

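The pointer is at click 4, aimed at the dot at (271,260). This is the last click, so I'll push in smaller steps and watch the force drop.

arm_command(commands=[[0,[0.05,-0.06,0],[0,0,-3.5]],[0,[0.05,-0.06,0],[0,0,-3.5]],[0,[0.04,-0.06,0],[0,0,-3.5]],[0,[0.04,-0.06,0],[0,0,-3]]])

```text
time: 4.98
tool_pos: [583.0, 148.4, 102.7]
tcp_rot: [-89.8, 0.1, 5.3]
ft_force: [-1.8, 2.6, -0.5]
finger_gap: -0.2
```

arm_command(commands=[[0,[0.04,-0.07,0],[0,0,-3]],[0,[0.03,-0.06,0],[0,0,-3]]])

```text
time: 5.15
tool_pos: [584.9, 145.1, 102.7]
tcp_rot: [-89.7, 0.1, -0.6]
ft_force: [-1.0, 0.5, 0.4]
finger_gap: 0.1
```

```bash
python3 plan.py -3 -5 -7
```

```text
pose [584.9 145.1 102.7] -0.6 radial 34.2 tang 17.8 F [-1.   0.5  0.4]
-3.0 [ 0.02 -0.08] turn -2.4
-5.0 [ 0.02 -0.04] turn -2.0
-7.0 [ 0.02 -0.04] turn -2.0
```

arm_command(commands=[[0,[0.03,-0.07,0],[0,0,-3]],[0,[0.02,-0.06,0],[0,0,-3]]])

```text
time: 5.32
tool_pos: [586.5, 141.4, 102.8]
tcp_rot: [-89.7, 0.1, -6.4]
ft_force: [0.4, -0.0, -0.0]
finger_gap: -0.1
```

```bash
python3 plan.py
python3 - <<'E'
from h import *
cv2.imwrite('pics/s6.png',cv2.resize(snapshot('scene')[160:270,310:460],(600,440),interpolation=cv2.INTER_CUBIC))
E
```

```text
pose [586.5 141.4 102.8] -6.4 radial 34.2 tang 17.7 F [ 0.4 -0.  -0. ]
```

View pics/s6.png

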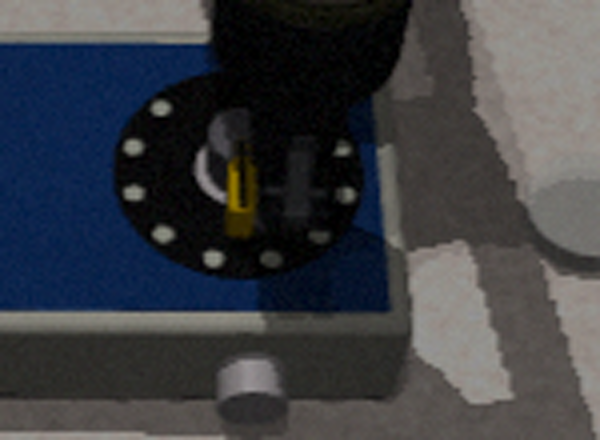

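The fingers at (300,180) are clear of the pointer. It shows between clicks 4 and 5, so it was likely caught in mid-jump. I'll back off, rise and look again.

arm_command(commands=[[0,[0,0.3,0],[0,0,0]],[0,[0,0.1,0.6],[0,0,0]],[0,[0,0,0.9],[0,0,0]],[0,[0,0,0.9],[0,0,0]],[0,[-0.3,0,0.5],[0,0,0]]])

```text
time: 5.78
tool_pos: [573.8, 154.8, 186.3]
tcp_rot: [-89.8, 0.7, -5.6]
ft_force: [1.1, -0.7, 0.4]
finger_gap: 0.0
```

```bash
python3 plan.py
python3 - <<'E'
from h import *
cv2.imwrite('pics/s7.png',cv2.resize(snapshot('scene')[160:270,260:460],(800,440),interpolation=cv2.INTER_CUBIC))
E
```

```text
pose [573.8 154.8 186.3] -5.6 radial 20.5 tang 29.4 F [ 1.1 -0.7  0.4]
```

View pics/s7.png

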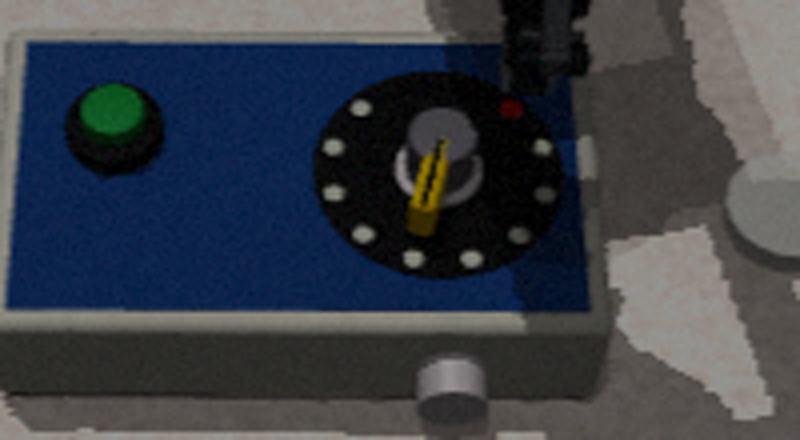

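The pointer now rests at click 5: counting clockwise from red (512,108), it aims at the fifth white dot, (413,260). Next I'll triangulate the button top.

Run:
```python
from h import *
im=snapshot('scene'); hsv=cv2.cvtColor(im,cv2.COLOR_BGR2HSV); m=cv2.inRange(hsv,(45,120,70),(80,255,255)); k=np.zeros_like(m); k[175:205,270:310]=m[175:205,270:310]
M=cv2.moments(k,True); c=(M['m10']/M['m00'],M['m01']/M['m00']); print(c)
for z in(75,80,85,90,95): print(z,ray('scene',c,z).round(1),ray('top',(356.2,301.5),z).round(1))
```

```text
(287.42537313432837, 186.8955223880597)
75 [508.3 -22.5  75. ] [522.5 -22.7  75. ]
80 [512.1 -22.3  80. ] [522.2 -22.3  80. ]
85 [515.8 -22.   85. ] [521.8 -21.8  85. ]
90 [519.5 -21.7  90. ] [521.4 -21.4  90. ]
95 [523.3 -21.4  95. ] [521.  -20.9  95. ]
```

arm_command(commands=[[0,[-0.25,-0.9,0],[0,0,0]],[0,[-0.25,-0.9,0],[0,0,0]],[0,[-0.25,-0.9,0],[0,0,0]],[0,[-0.25,-0.9,0],[0,0,0]],[0,[-0.25,-0.9,0],[0,0,0]]])

```text
time: 6.3
tool_pos: [534.7, 23.9, 184.1]
tcp_rot: [-89.6, 0.6, -4.3]
ft_force: [0.2, -0.2, 0.1]
finger_gap: 0.4
```

arm_command(commands=[[0,[-0.25,-0.8,0],[0,0,0]],[0,[-0.2,-0.4,-0.3],[0,0,0]],[0,[0,0,-0.7],[0,0,0]],[0,[0,0,-0.5],[0,0,0]],[0,[0,0,0],[0,0,0]]])

```text
time: 6.72
tool_pos: [518.4, -18.1, 133.9]
tcp_rot: [-89.7, 0.7, -3.8]
ft_force: [-1.2, -0.1, 0.2]
finger_gap: 0.2
```

Above the button, 24 mm up. Descending slowly and watching the force.

arm_command(commands=[[0,[0.08,-0.08,-0.4],[0,0,0]],[0,[0,0,-0.25],[0,0,0]],[0,[0,0,-0.1],[0,0,0]],[0,[0,0,-0.1],[0,0,0]]])

```text
time: 7.05
tool_pos: [520.7, -19.6, 106.8]
tcp_rot: [-89.7, 0.8, -3.4]
ft_force: [-0.7, -2.4, 4.0]
finger_gap: 0.2
```

arm_command(commands=[[0,[0,0,-0.08],[0,0,0]],[0,[0,0,-0.08],[0,0,0]]])

```text
time: 7.22
tool_pos: [521.2, -19.6, 104.6]
tcp_rot: [-89.8, 0.8, -3.3]
ft_force: [-16.0, -0.6, 33.3]
finger_gap: 0.1
```

33 N against about 5 N needed means the button is on its end stop. Retracting.

arm_command(commands=[[0,[0,0,0.2],[0,0,0]],[0,[0,0,0.6],[0,0,0]],[0,[0,0,0.9],[0,0,0]],[0,[0,0,0.9],[0,0,0]],[0,[0,0,0.5],[0,0,0]]])

```text
time: 7.63
tool_pos: [518.8, -17.7, 199.7]
tcp_rot: [-89.7, 1.1, -3.1]
ft_force: [0.3, 0.1, 0.5]
finger_gap: -0.2
```

arm_command(commands=[[0,[-0.7,0,0.3],[0,0,0]],[0,[-0.7,0,0.3],[0,0,0]],[0,[-0.6,0,0],[0,0,0]],[0,[0,0,0],[0,0,0]],[0,[0,0,0],[0,0,0]]])

```text
time: 8.05
tool_pos: [461.3, -16.4, 227.4]
tcp_rot: [-89.7, 0.3, -2.9]
ft_force: [1.3, 0.3, -0.0]
finger_gap: -0.1
```

```bash
python3 plan.py
python3 - <<'E'
from h import *
cv2.imwrite('pics/s8.png',snapshot('scene')[120:360,180:500].repeat(2,0).repeat(2,1))
E
```

```text
pose [461.3 -16.4 227.4] -2.9 radial -81.7 tang -148.4 F [ 1.3  0.3 -0. ]
```

View pics/s8.png

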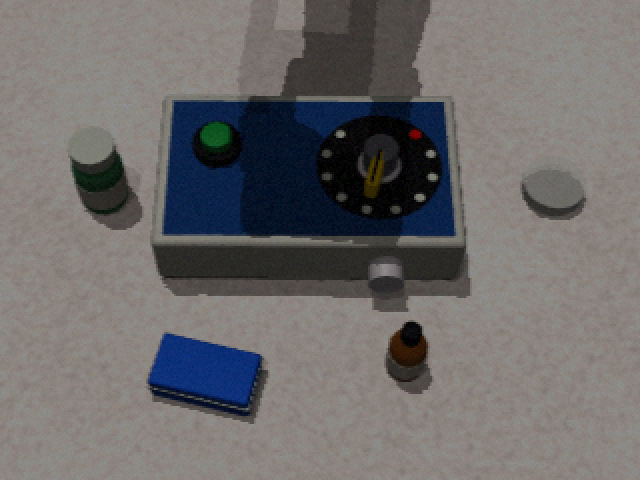

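The button's black collar works out only about 3 mm above the panel, so the hard stop at tip height 86 mm was the button's own end stop. Everything is in order, so I'm handing in.

```bash
python3 -c "
from bench import *
print(hand_in(), sense()['time'])"
```

```text
the job is handed in; nothing more can be done
the job is handed in; nothing more can be done
```

The dial now rests at the fifth click. After that I pressed the lamp button down once, and it sprang back up. I handed the job in at about 8 s on the robot's clock; no verdict was reported.

- **Dial:** It started at click 1. I pushed it with the shut fingertips one click at a time, and the wrist readings between steps stayed below about 5 N. One picture caught the pointer between clicks 4 and 5. After I backed off, the next picture and the last one both showed it on the fifth white dot.
- **Lamp button:** The wrist read 33 N at the bottom, against the 5 N or so needed, so the button reached its end stop. About 16 N of sideways force came with that press. I never measured the travel directly; I inferred it from the force and the heights.
- **Last picture:** The pointer is at click 5 and the button is up. The bottle, jar, dish and slide box are standing where they were by eye; I did not measure their positions again. The arm is clear of everything.

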